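Pin the gel tank's sliding lid

TASK

Slide the blue gel tank's clear lid shut until the knuckle on its front edge stands over the knuckle on the tank, then take the square-headed pin from the holder block, feel for the tank knuckle's hidden hole and thread the pin down through both knuckles until it stands straight with its head sitting on the lid's knuckle. Handle the pin gently - slide the lid with it until it drops in, never force it - and let go of it; leave the other things standing where they are.

Things in the scene. Friction and masses are not known exactly. Their poses are not given: they have to be found in the camera images.
- tank: Blue gel tank with white knuckles, fixed to the bench, 180 mm (x) by 260 mm (y) by 100 mm high, up to 108 mm with the lid. Origin: centre of its underside; x points away from its front wall (the front wall, at x = -90 mm, bears the knuckles), y is the direction in which the lid opens, z up. Turned up to 0.3 rad from the world axes.
- lid (a joint): Slide of the clear lid along the tank's y axis, m: 0.035 to 0.075 (open) at the start, stops at -0.020 and 0.085. At 0 the lid's knuckle stands over the middle of the tank knuckle's range. Stays where it is left; needs about 2.5 N to move.
- lid_grip (a point): Middle of the top of the lid's white grip bar, 60 mm long (tank x), 14 mm thick (tank y), rising 35 mm from the lid's top face (which is 108 mm above the bench). It moves with the lid.
- lid_eye (a point): Centre of the hole in the lid's knuckle, at its top face (108 mm above the bench). The knuckle is a white plate 42 by 42 mm, 12 mm thick, with a vertical through hole of 12 mm, 1.5 mm chamfer; a 4 mm apron runs on from it for 84 mm towards -y, flush on top. It moves with the lid. A pin in it takes the lid along, and meets the lower plate's solid top 14 mm down unless the holes are in line.
- lower_mid (a point): Fixed point on the tank, 94 mm above the bench, level with the top of the tank's own knuckle: a plate like the lid's (12 mm hole, 1.5 mm chamfer), 2 mm beneath it. It is clamped in a slotted bracket: its hole lies NOT here but up to 9 mm to either side along the tank's y (exactly on that line), hidden by the lid's apron and knuckle; it cannot be shifted.
- pin: Retaining pin, upright in one of the holder's three holes at the start, about 50 g: round steel shank 10 mm thick and 40 mm long with a chamfered foot, under a square grey head 18 by 18 mm and 30 mm tall. Origin: centre of the foot; z up along the pin to the head; x and y square to the head's faces. Fully home, the foot is 68 mm above the bench. The hole of the holder has 1.2 mm play all round.
- pin_head (a point): Middle of the pin's square head, 55 mm above the foot (15 mm below the head's top).
- holder: White holder block fixed to the bench, 50 mm (x) by 170 mm (y) by 42 mm high, three holes 55 mm apart along its y, 32 mm deep. The three pins stand in them in any order, heads from 8 mm above its top. Origin: centre of its underside.
- stopper: Bystander in the holder: the pin with a low round head 24 mm wide and 14 mm tall. Origin at its foot.
- electrode: Bystander in the holder: a plain steel rod 10 mm thick with a 16 mm ball on top, 72 mm long. Origin at its foot.
- bottle: Bystander: clear bottle, 64 mm wide, 150 mm tall. Origin under its centre.
- beaker: Bystander: glass beaker, 72 mm wide, 90 mm tall. Origin under its centre.
- comb: Bystander: flat white gel comb, 110 mm long, 8 mm thick. Origin under its back.
- tipbox: Bystander: pipette tip box, 85 by 115 by 59 mm. Origin under its centre.
- casting_tray: Bystander: white slab, 100 by 60 by 12 mm. Origin under its centre.
- jar: Bystander: small amber jar, 44 mm wide, 55 mm tall. Origin under its centre.
- dish: Bystander: shallow glass dish, 90 mm wide, 16 mm tall. Origin under its centre.

How it is judged:
By the outcome, as a careful person would: the job done as asked, in the order asked, and still so for the second after the job is handed in, with the robot touching nothing.
It also fails if it takes over 72 s, if anything falls off the work surface, if the arm or the gripper's body presses on something with over 40 N, if the wrist force passes 120 N, or if a joint passes its speed limit or range.

ROBOT

A 6-joint arm with a two-finger parallel gripper is mounted at the origin on the work surface. World frame = base frame: x ahead of the robot, y to its left, z up, the work surface at z = 0. Lengths are in m, angles in degrees, forces in N, time in s.
With the tool pointing down it reaches from about 0.4 to 0.825 m from the base axis. Payload 7 kg.
Tool frame: the origin (TCP) lies on the centre line of the jaws, within the pads' length; the fingertips stand 19 mm ahead of it and the grasp point (between the pads) is the TCP; z points along the fingers, y is the line along which they close (so a half turn about z gives the same grasp; the last joint's range is limited). The gripper opens to 88 mm and grips with 3 to 60 N. Pads are 19 mm wide; open, the fingers measure 130 mm over their backs; the gripper's body (78 mm by 193 mm) begins 47 mm behind the grasp point.
Start: joints at [-60.728, 20.546, 0.682, 0, -70.136, -16.507], TCP at [0.149, -0.658, 0.246] pointing down, gripper open.
Joint ranges: [-176.03, 176.03], [-82.01, 121.73], [-58.28, 71.71], [-173.87, 95.51], [-174.79, -0.11], [-173.66, 173.66]. Speed limits (degrees/s): [136.94, 136.94, 172.46, 180, 180, 180].

INTERFACE

Orientations are given as [roll, pitch, yaw] about the fixed x, y, z axes, in that order (R = Rz(yaw) Ry(pitch) Rx(roll)).
In Python, from plant import get_state, capture, close_job gives the robot as it stands.
- The arm moves only by the tool apply_moves, never from a script. Its argument "targets" is a list of rows, each a list of 7 numbers: the opening, from 0 (shut) to 1 (fully open), then the shift along the tool's x, y, z normalised to -1 to 1, where 1 is 1000 mm, then the turn, a rotation vector about the tool's x, y, z normalised to -1 to 1, where 1 is 90 degrees. In form: [[claw, tx, ty, tz, ax, ay, az], ...]. A call has 1 to 20 rows; each row shifts and turns the commanded pose from where the row before left it, along the tool's axes as they then stand; what a row does not reach is not made up. A row lasts 1/12 s, in which the tool goes at most 41.7 mm and 7.16 degrees, less where a joint would pass 70% of its speed; a pose out of reach is approached as far as the arm can. A call with a number of a shift or a turn outside -1 to 1 is refused whole. A call with a gripper value outside its range is refused whole. The fingers move at their own pace and stop on an object; "newtons" is the grip in N (left out, the last holds). Time passes only in rows, so rows that do not move let the fingers close. It gives the time, the measured TCP pose, the force, the opening and the grip force at its end, in the units of the state.
- get_state(): the state, without advancing time (a new reading comes with each control period).
- capture(name): name is "scene" or "top" or "wrist"; returns a dict with "frame" (400x640x3 uint8, red, green, blue), "range_z" (400x640 float32, m along the optical axis (not along the pixel's ray), 0 where there is no reading), "camera_matrix" (3x3 intrinsics, pixels), "k1" (the pictures are not rectified: a ray, as slopes to the right and down, at radius r is drawn at 1 + k1 r^2 times it, then the intrinsics apply), "T" (4x4, takes a point from camera to world coordinates). Camera axes: x right, y down, z forward; pixel columns grow to the right and rows downward; lengths in m; the calibration is good to about 2 mm. A picture is of the moment at which its call begins.
- close_job(): hands the job in; it is judged then, once.
The state is a dict: "time_s": time; "joints": joint angles; "qd": joint speeds; "joint_torque": joint torques, N m; "tcp_pos": TCP position; "eef_rot": TCP orientation; "contact_force": force on the tool from outside, world axes, zero at the start; "moment": the same for the moment, N m; "gripper_width": finger opening in m; "gripper_force": force on a finger pad.
Only numpy, scipy, OpenCV 4.12 (cv2) and the standard library are available. Lean on these libraries where they do the work, as an engineer would, in place of code of your own. Each camera call takes 0.05 s, during which the arm holds its last target. There are 200 camera calls.

## Working session

There is one attempt and no reset: what is moved stays moved. The work goes in short steps, Python scripts to look and compute and a tool call to move; the robot and the scene stay as the last step left them, time stands still between calls to the robot, and variables do not carry over. Pictures are saved under pics/ and viewed, at most 10 in all, crops included, and the job is handed in when it is done.

Besides the shell and the picture viewer there is one more tool, called by a JSON object that holds its "method" and its "body", one argument or row to a line. apply_moves: Moves the arm, as the interface text tells. Scaled input: -1 to 1 covers 1000 mm each way for a shift and 90 degrees each way for a turn. Its arguments: {"type":"object","properties":{"targets":{"type":"array","items":{"type":"array","items":{"type":"number"}}},"newtons":{"type":"number"}},"required":["targets"]}

```bash
mkdir -p pics; ls
cat > h.py <<'E'
import numpy as np, cv2
from plant import get_state, capture, close_job
from scipy.spatial.transform import Rotation as R
def ray(c,u,v):
    K=c["camera_matrix"];k=c["k1"]
    p=np.array([(u-K[0,2])/K[0,0],(v-K[1,2])/K[1,1]],float);s=p.copy()
    for _ in range(20): s=p/(1+k*(s@s))
    return np.array([s[0],s[1],1.])
def onplane(c,u,v,z):
    d=c["T"][:3,:3]@ray(c,u,v);o=c["T"][:3,3]
    return o+d*(z-o[2])/d[2]
def bydepth(c,u,v):
    z=c["range_z"][int(round(v)),int(round(u))]
    return c["T"][:3,:3]@(ray(c,u,v)*z)+c["T"][:3,3]
def cloud(c):
    K=c["camera_matrix"];k=c["k1"];v,u=np.mgrid[0:400,0:640]
    p=np.stack([(u-K[0,2])/K[0,0],(v-K[1,2])/K[1,1]],-1);s=p.copy()
    for _ in range(15): s=p/(1+k*(s**2).sum(-1,keepdims=True))
    P=np.concatenate([s,np.ones((400,640,1))],-1)*c["range_z"][...,None]
    return P@c["T"][:3,:3].T+c["T"][:3,3]
def save(c,n): cv2.imwrite("pics/"+n+".png",c["frame"][...,::-1])
E
python3 - <<'E'
from h import *
for n in("scene","top"):
    c=capture(n);save(c,n+"1");print(n,c["T"].round(3).tolist(),c["k1"],c["camera_matrix"].round(1).tolist())
print(get_state())
E
```

```text
pics
scene [[-0.419, 0.533, -0.735, 1.351], [0.908, 0.262, -0.327, 0.299], [0.018, -0.805, -0.594, 0.734], [0.0, 0.0, 0.0, 1.0]] -0.08220332631306904 [[396.0, 0.0, 323.8], [0.0, 396.0, 194.5], [0.0, 0.0, 1.0]]
top [[0.079, -0.974, 0.212, 0.343], [-0.997, -0.078, 0.016, -0.025], [0.001, -0.213, -0.977, 1.331], [0.0, 0.0, 0.0, 1.0]] -0.03334704579216902 [[455.5, 0.0, 319.3], [0.0, 455.5, 198.7], [0.0, 0.0, 1.0]]
{'time_s': 0.1, 'joints': array([-6.07294760e+01,  2.05870157e+01,  6.41244277e-01, -1.93466175e-02,
       -7.01361334e+01, -1.65075135e+01]), 'qd': array([ 0.02677838, -0.11135906,  0.17247511,  0.11359207, -0.05682017,
        0.03217166]), 'joint_torque': array([-2.06312514e-03, -5.84161663e+01,  2.93751776e+01,  7.01551393e+00,
        1.01268434e-02, -6.25587109e-05]), 'tcp_pos': array([ 0.14902888, -0.65793573,  0.24473173]), 'eef_rot': array([ 1.79916303e+02, -5.83625941e-03, -1.67243572e+02]), 'contact_force': array([0.33011314, 0.56430112, 0.02345867]), 'moment': array([-0.02930063, -0.00077311, -0.0566371 ]), 'gripper_force': 0.0, 'gripper_width': 0.08747988219541125}
```

View pics/top1.png

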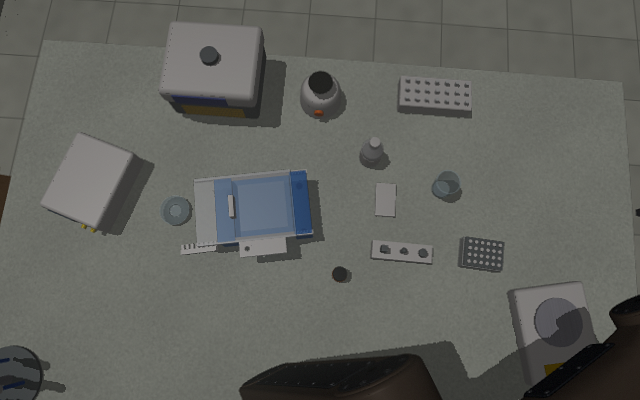

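View pics/scene1.png

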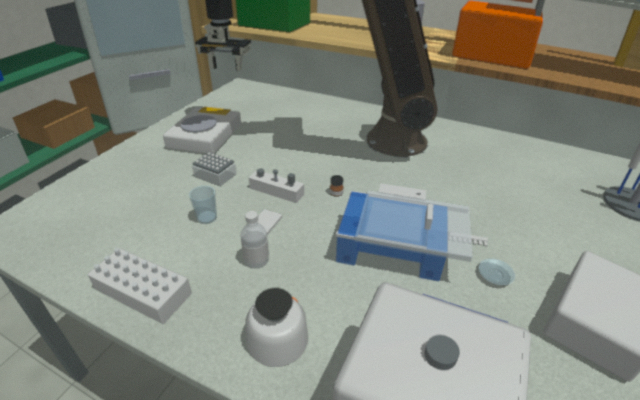

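The top view shows the tank at about (255,207), with the grip bar at (231,206) and the lid eye at (248,248). The holder is at (402,251), with pins at (385,249), (404,251) and (423,253). Next I'll zoom in on those.

Run:
```python
from h import *
c=capture("top");f=c["frame"][...,::-1]
a=cv2.resize(f[165:270,175:325],None,fx=5,fy=5,interpolation=cv2.INTER_CUBIC)
b=cv2.resize(f[230:275,365:445],None,fx=5,fy=5,interpolation=cv2.INTER_CUBIC)
s=capture("scene")
d=cv2.resize(s["frame"][160:205,240:320,::-1],None,fx=5,fy=5,interpolation=cv2.INTER_CUBIC)
im=np.zeros((600,800,3),np.uint8)
im[:525*3//5,:450]=cv2.resize(a,(450,315));im[320:545,:400]=b;im[320:545,400:800]=d
cv2.imwrite("pics/crops.png",im)
# grip bar: height ~0.143
P=cloud(c)
for n,u,v,z in(("grip",231,206,.143),("eye",248,248,.108),("h1",385,249,.08),("h2",404,251,.08),("h3",423,253,.08)):
    print(n,onplane(c,u,v,z).round(3),bydepth(c,u,v).round(3))
hsv=cv2.cvtColor(c["frame"],cv2.COLOR_RGB2HSV)
m=((hsv[...,0]>95)&(hsv[...,0]<125)&(hsv[...,1]>150)).astype(np.uint8);m[:165]=0;m[270:]=0
n,l,st,ce=cv2.connectedComponentsWithStats(m)
for i in range(1,n):
    if st[i,4]>60: print(st[i],cv2.minAreaRect(np.argwhere(l==i)[:,::-1].astype(np.float32)))
# points at top height near grip & holder
for nm,(x0,x1,y0,y1),lo,hi in(("bar",(222,242,190,222),.135,.15),("holder",(365,440,235,270),.036,.046),("rim",(190,320,165,260),.1,.115)):
    q=np.zeros((400,640),bool);q[y0:y1,x0:x1]=1
    q&=(P[...,2]>lo)&(P[...,2]<hi)
    pts=P[q][:,:2].astype(np.float32)
    if len(pts)>5: print(nm,len(pts),cv2.minAreaRect(pts),P[q][:,2].mean())
```

```text
grip [0.562 0.227 0.143] [0.562 0.227 0.142]
eye [0.457 0.175 0.108] [0.467 0.193 0.   ]
h1 [ 0.487 -0.196  0.08 ] [ 0.487 -0.196  0.082]
h2 [ 0.486 -0.248  0.08 ] [ 0.485 -0.248  0.083]
h3 [ 0.484 -0.301  0.08 ] [ 0.486 -0.305  0.062]
[294 180  13  11  68] ((300.9000244140625, 184.79998779296875), (9.391485214233398, 11.627553939819336), 63.43495178222656)
bar 124 ((0.5636742115020752, 0.22838620841503143), (0.058153167366981506, 0.014511280693113804), 10.917527198791504) 0.14217214567838699
holder 858 ((0.48936668038368225, -0.24927474558353424), (0.17083151638507843, 0.05121912434697151), 89.36092376708984) 0.04157075942890499
rim 7661 ((0.5532644391059875, 0.17475755512714386), (0.23265649378299713, 0.31574803590774536), 10.164535522460938) 0.10738703490377871
```

View pics/crops.png

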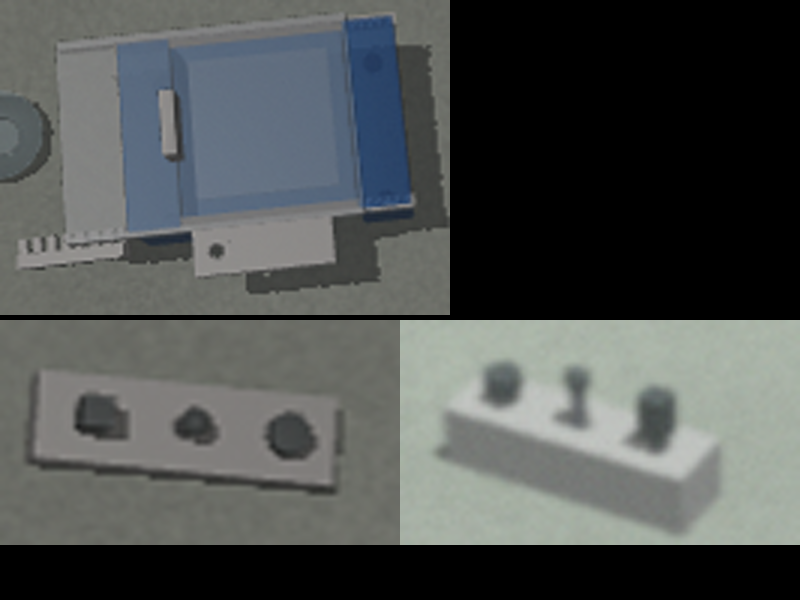

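The square-headed pin is the left one in the holder, at about (0.487,-0.196) with its top near 0.08. The lid looks about 55 mm open. Next I'll check where the wrist camera is mounted.

```bash
cat >> h.py <<'E'
def plan(pos,yaw=None,rp=(180,0)):
    s=get_state();Rt=R.from_euler('xyz',s["eef_rot"],degrees=True)
    d=Rt.inv().apply(np.array(pos)-s["tcp_pos"])
    print("t",round(s["time_s"],2),"pos",s["tcp_pos"].round(4),"rot",s["eef_rot"].round(2),"w",round(s["gripper_width"],4),"F",s["contact_force"].round(1))
    n=int(np.ceil(np.linalg.norm(d)/.0415));print("shift",d.round(4),"rows",n,"per row",(d/n).round(4))
    if yaw is not None:
        r=(Rt.inv()*R.from_euler('xyz',[rp[0],rp[1],yaw],degrees=True)).as_rotvec(degrees=True)
        k=int(np.ceil(np.abs(r).max()/7.1));print("turn deg",r.round(2),"norm",(r/90).round(4),"rows",k)
E
python3 - <<'E'
from h import *
c=capture("wrist");s=get_state();Rt=R.from_euler('xyz',s["eef_rot"],degrees=True)
print("cam in tool:",Rt.inv().apply(c["T"][:3,3]-s["tcp_pos"]).round(4),(Rt.inv().as_matrix()@c["T"][:3,:3]).round(3),c["camera_matrix"].round(1))
plan([.46,-.22,.25])
E
```

```text
cam in tool: [ 0.0764  0.0005 -0.1383] [[-0.    -0.958 -0.287]
 [ 1.    -0.    -0.   ]
 [ 0.    -0.287  0.958]] [[317.2   0.  314.6]
 [  0.  317.2 194. ]
 [  0.    0.    1. ]]
t 0.25 pos [ 0.1491 -0.6581  0.2451] rot [ 179.95   -0.   -167.24] w 0.0874 F [-0.2  0.5  0.6]
shift [-0.4     0.3586 -0.0046] rows 13 per row [-0.0308  0.0276 -0.0004]
```

{"method": "apply_moves", "body": {
  "targets": [
    [1,-0.031,0.027,0,0,0,0],
    [1,-0.031,0.027,0,0,0,0],
    [1,-0.031,0.027,0,0,0,0],
    [1,-0.031,0.027,0,0,0,0],
    [1,-0.031,0.027,0,0,0,0],
    [1,-0.031,0.027,0,0,0,0],
    [1,-0.031,0.027,0,0,0,0],
    [1,-0.031,0.027,0,0,0,0],
    [1,-0.031,0.027,0,0,0,0],
    [1,-0.031,0.027,0,0,0,0],
    [1,-0.031,0.027,0,0,0,0],
    [1,-0.031,0.027,0,0,0,0],
    [1,-0.031,0.027,0,0,0,0],
    [1,-0.01,0.0,0,0,0,-0.03],
    [1,0,0,0,0,0,0],
    [1,0,0,0,0,0,0]
  ]
}}

```text
time_s: 1.58
tcp_pos: [0.4746, -0.2241, 0.2453]
eef_rot: [180.0, -0.0, -164.5]
contact_force: [0.6, 0.1, 1.2]
gripper_width: 0.0878
gripper_force: 0.0
```

Run:
```python
from h import *
c=capture("wrist");save(c,"w1");P=cloud(c)
np.savez("w1.npz",**c)
m=(P[...,2]>.076)&(P[...,2]<.085)&(c["range_z"]>0)
n,l,st,ce=cv2.connectedComponentsWithStats(m.astype(np.uint8))
for i in range(1,n):
    if st[i,4]>30:
        q=P[l==i];print(st[i],ce[i].round(1),cv2.minAreaRect(q[:,:2].astype(np.float32)),q[:,2].mean())
plan([.60,.21,.25],-169.9)
```

```text
[280 182  15  15 161] [287.2 189.2] ((0.4916283190250397, -0.2472582310438156), (0.013787227682769299, 0.01387775968760252), 54.32163619995117) 0.07903416369858296
[329 194  22  21 303] [339.2 204. ] ((0.4926897883415222, -0.19273468852043152), (0.01801105961203575, 0.017940234392881393), 86.99816131591797) 0.0789589389763454
t 1.63 pos [ 0.474  -0.2247  0.2453] rot [ 1.7998e+02 -4.0000e-02 -1.6457e+02] w 0.0878 F [-0.4 -0.2 -0. ]
shift [-0.2372  0.3855 -0.0047] rows 11 per row [-0.0216  0.035  -0.0004]
turn deg [ 0.02 -0.04  5.33] norm [ 0.0002 -0.0004  0.0593] rows 1
```

View pics/w1.png

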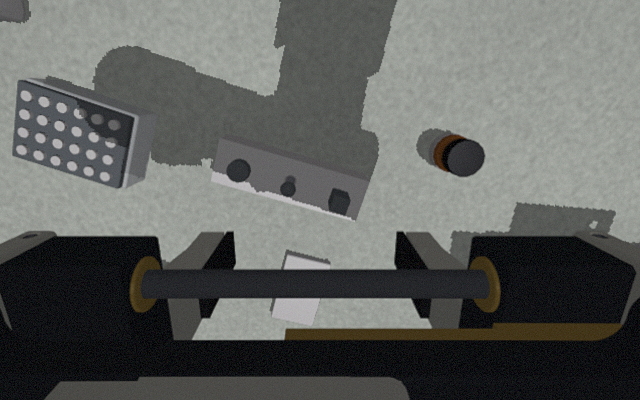

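The wrist view shows the pin head square at pixel (339,204), giving (0.493,-0.193), turned about -3°. The sizes check out at 18x18 and z 0.079. Next, over the tank.

{"method": "apply_moves", "body": {
  "targets": [
    [1,-0.024,0.034,0,0,0,0.06],
    [1,-0.021,0.036,0,0,0,0],
    [1,-0.021,0.036,0,0,0,0],
    [1,-0.021,0.036,0,0,0,0],
    [1,-0.021,0.036,0,0,0,0],
    [1,-0.021,0.036,0,0,0,0],
    [1,-0.021,0.036,0,0,0,0],
    [1,-0.021,0.036,0,0,0,0],
    [1,-0.021,0.036,0,0,0,0],
    [1,-0.021,0.036,0,0,0,0],
    [1,-0.021,0.03,0,0,0,0],
    [1,0,0,0,0,0,0],
    [1,0,0,0,0,0,0]
  ]
}}

```text
time_s: 2.72
tcp_pos: [0.6335, 0.1998, 0.2444]
eef_rot: [-180.0, -0.1, -170.0]
contact_force: [0.2, -0.3, 0.2]
gripper_width: 0.0875
gripper_force: 0.0
```

Run:
```python
from h import *
c=capture("wrist");save(c,"w2");P=cloud(c);np.savez("w2.npz",**c)
f=c["frame"].astype(int)
for nm,lo,hi in(("bar",.138,.148),):
    m=(P[...,2]>lo)&(P[...,2]<hi)&(c["range_z"]>0)
    n,l,st,ce=cv2.connectedComponentsWithStats(m.astype(np.uint8))
    for i in range(1,n):
        if st[i,4]>80:
            q=P[l==i];print(nm,st[i],cv2.minAreaRect(q[:,:2].astype(np.float32)),q[:,2].mean())
m=(P[...,2]>.1)&(P[...,2]<.115)&(P[...,0]>.4)&(P[...,0]<.7)&(P[...,1]<.4)
q=P[m];print(len(q),cv2.minAreaRect(q[:,:2].astype(np.float32)))
plan([.563,.228,.25],-169.9)
```

```text
bar [ 359   79   23   82 1555] ((0.5663934350013733, 0.2301444262266159), (0.059013839811086655, 0.014320860616862774), 10.577198028564453) 0.14200651362741157
70747 ((0.5787888169288635, 0.18058833479881287), (0.18456026911735535, 0.31466665863990784), 10.083292007446289)
t 2.77 pos [0.6332 0.1987 0.2448] rot [-1.7997e+02 -9.0000e-02 -1.7001e+02] w 0.0875 F [ 0.2 -0.8 -0.4]
shift [ 0.064   0.0411 -0.0051] rows 2 per row [ 0.032   0.0205 -0.0026]
turn deg [-0.03 -0.09 -0.11] norm [-0.0004 -0.001  -0.0012] rows 1
```

View pics/w2.png

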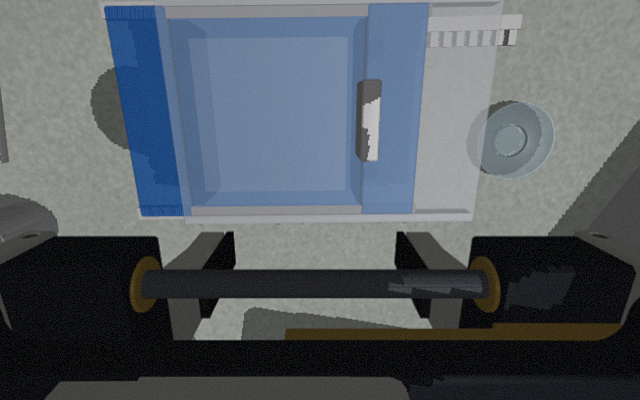

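The bar is at (0.566,0.230), measuring 59x14 mm at z 0.142. Tank yaw is about 10.2° and the lid is about 55 mm open. I'll grip the bar and slide it.

{"method": "apply_moves", "body": {
  "targets": [
    [1,0.03,0.021,0,0,0,0],
    [1,0.03,0.021,0,0,0,0],
    [0.6,0,0,0.036,0,0,0],
    [0.6,0,0,0.036,0,0,0],
    [0.5,0,0,0.02,0,0,0],
    [0.5,0,0,0.015,0,0,0],
    [0.5,0,0,0,0,0,0],
    [0,0,0,0,0,0,0],
    [0,0,0,0,0,0,0],
    [0,0,0,0,0,0,0],
    [0,0,0,0,0,0,0],
    [0,0,0,0,0,0,0],
    [0,0,0,0,0,0,0]
  ],
  "newtons": 15
}}

```text
time_s: 3.85
tcp_pos: [0.5671, 0.2306, 0.1392]
eef_rot: [180.0, 0.1, -169.9]
contact_force: [-0.3, 0.5, -0.8]
gripper_width: 0.02
gripper_force: 0.0
```

{"method": "apply_moves", "body": {
  "targets": [
    [0,0,0,0,0,0,0],
    [0,0,0,0,0,0,0],
    [0,0,0,0,0,0,0],
    [0,0,-0.006,0,0,0,0],
    [0,0,-0.009,0,0,0,0],
    [0,0,-0.01,0,0,0,0],
    [0,0,-0.01,0,0,0,0],
    [0,0,-0.01,0,0,0,0],
    [0,0,-0.006,0,0,0,0],
    [0,0,-0.004,0,0,0,0],
    [0,0,0,0,0,0,0],
    [0,0,0,0,0,0,0]
  ]
}}

```text
time_s: 4.85
tcp_pos: [0.5773, 0.1755, 0.1389]
eef_rot: [-179.9, 0.1, -170.0]
contact_force: [3.9, -2.0, 3.7]
gripper_width: 0.0139
gripper_force: 15.0
```

{"method": "apply_moves", "body": {
  "targets": [
    [0.5,0,0,0,0,0,0],
    [0.5,0,0,0,0,0,0],
    [0.5,0,0,0,0,0,0],
    [0.5,0,0,0,0,0,0],
    [0.5,0,0,-0.03,0,0,0],
    [0.5,0,0,-0.04,0,0,0],
    [0.5,0,0,-0.04,0,0,0],
    [0.5,0.028,-0.01,0,0,0,0],
    [0.5,0.028,-0.01,0,0,0,0],
    [0.5,0.028,-0.01,0,0,0,0],
    [0.5,0,0,0,0,0,0],
    [0.5,0,0,0,0,0,0]
  ]
}}

```text
time_s: 5.85
tcp_pos: [0.4978, 0.1316, 0.2491]
eef_rot: [180.0, 0.0, -169.9]
contact_force: [-0.1, -0.6, 0.0]
gripper_width: 0.0436
gripper_force: 0.0
```

Run:
```python
from h import *
c=capture("wrist");save(c,"w3");P=cloud(c);np.savez("w3.npz",**c)
m=(P[...,2]>.138)&(P[...,2]<.148)&(c["range_z"]>0)
n,l,st,ce=cv2.connectedComponentsWithStats(m.astype(np.uint8))
for i in range(1,n):
    if st[i,4]>80:
        q=P[l==i];print("bar",st[i],cv2.minAreaRect(q[:,:2].astype(np.float32)),q[:,2].mean())
m=(P[...,2]>.1)&(P[...,2]<.115)&(P[...,0]>.4)&(P[...,0]<.7)&(P[...,1]<.4)
q=P[m];print(len(q),cv2.minAreaRect(q[:,:2].astype(np.float32)))
plan([.4927,-.1927,.20],177)
```

```text
bar [340 256  16  13 184] ((0.5515521168708801, 0.17061492800712585), (0.010311332531273365, 0.013120641000568867), 12.211466789245605) 0.1414971872434963
bar [339 299  16  19 294] ((0.5959773063659668, 0.1789751648902893), (0.021002288907766342, 0.013682867400348186), 12.146516799926758) 0.14206241495085256
28761 ((0.5500726103782654, 0.140204519033432), (0.20727473497390747, 0.2694600820541382), 10.534310340881348)
t 5.9 pos [0.4987 0.1322 0.249 ] rot [ 1.7997e+02  4.0000e-02 -1.6991e+02] w 0.0438 F [ 0.5  0.2 -0.3]
shift [ 0.0629 -0.3188  0.0488] rows 8 per row [ 0.0079 -0.0399  0.0061]
turn deg [ 0.03  0.04 13.09] norm [0.0004 0.0005 0.1454] rows 2
```

View pics/w3.png

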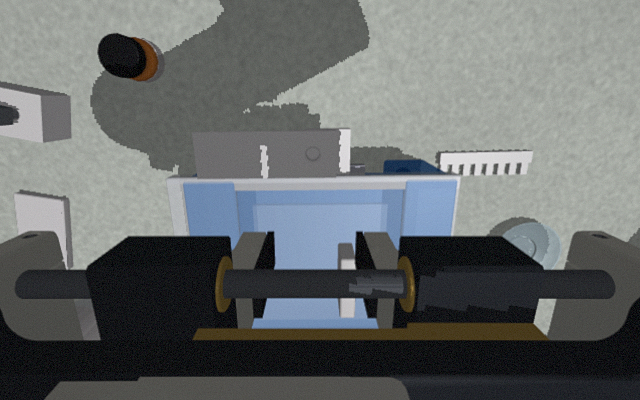

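The lid is now flush with the tank. The eye is the dark disc at about pixel (313,154) and the plate spans x 195-352. Now I'll measure the eye.

Run:
```python
from h import *
c=dict(np.load("w3.npz"));g=cv2.cvtColor(c["frame"],cv2.COLOR_RGB2GRAY)
print(g[142:167:2,300:328:2])
print((cloud(c)[142:167:3,300:328:3,2]*1000).round())
k=cv2.resize(g[138:172,294:334],None,fx=6,fy=6,interpolation=cv2.INTER_CUBIC)
print(cv2.HoughCircles(k,cv2.HOUGH_GRADIENT,1,50,param1=60,param2=12,minRadius=25,maxRadius=60))
k0=onplane(c,313,154,.108);print(k0, np.linalg.norm(onplane(c,320,154,.108)-k0))
P=cloud(c)
m=np.zeros((400,640),np.uint8);m[110:185,180:360]=1
m&=((abs(P[...,2]-.108)<.006)).astype(np.uint8)
# plate outline corners in tank frame
a=np.radians(10.3);X=np.array([np.cos(a),np.sin(a)]);Y=np.array([-np.sin(a),np.cos(a)])
q=P[m>0][:,:2];q=q[(q@X)<(k0[:2]@X+.01)]
print("x rel",(q@X).min()-k0[:2]@X,"y rel",np.percentile(q@Y,[.5,99.5])-k0[:2]@Y, "minrect",cv2.minAreaRect(q.astype(np.float32)))
```

```text
[[111 105 111 108 113 112 108 110 112 112 108 111 112 109]
 [109 105 111 108 110 112 112 108 108 113 112 110 113 111]
 [110 109 110 111 106  99 104 101 108 110 105 110 109 111]
 [107 110 108 112 101  98 106 102  97 103 106 112 108 111]
 [111 109 108  96 111 107 113 104 111  97 109 108 110 112]
 [111 112 108  99 114 111 109 108 106 107 106 111 105 110]
 [110 109 106  94 114 109 112 110 108 109  97 110 108 109]
 [115 110 107  92 103 108 116 108 112  94 101 110 113 108]
 [107 108 110 107  87 100 107 103  95  99 108 107 106 106]
 [107 113 110 102 105  99  91  92  97 104 110 108 111 106]
 [109 111 105 109 105 105 106 106 107 111 106 109 108 110]
 [113 110 108 114 110 112 107 109 111 111 111 107 106 113]
 [113 108 108 113 109 106 112 110 107 109 108 108 108 109]]
[[106. 108. 106. 106. 107. 109. 107. 107. 107. 107.]
 [107. 107. 106. 108. 107. 108. 107. 107. 108. 107.]
 [107. 107. 108.  93.  94.  93. 107. 107. 107. 107.]
 [107. 107. 106.  93.  94.  94.  92. 107. 107. 106.]
 [107. 108.  99.  93.  95.  93.  92. 106. 107. 107.]
 [107. 107. 106.  94.  94.  94. 106. 107. 108. 107.]
 [107. 107. 108. 105. 103. 105. 107. 107. 108. 109.]
 [106. 107. 109. 108. 108. 108. 106. 107. 107. 107.]
 [107. 106. 107. 108. 107. 107. 108. 106. 108. 107.]]
None
[0.46873935 0.12557593 0.108     ] 0.0062054774169980785
x rel -0.021017167785644997 y rel [-0.10482786  0.01952172] minrect ((0.4711054563522339, 0.08262642472982407), (0.030990343540906906, 0.12596258521080017), 10.48980712890625)
```

Run:
```python
from h import *
np.set_printoptions(linewidth=200)
c=dict(np.load("w3.npz"));P=cloud(c)
print((P[144:164,304:323,2]*1000).round().astype(int))
f=c["frame"];print(cv2.cvtColor(f,cv2.COLOR_RGB2GRAY)[146:162,305:322])
# points left/right of knuckle at front: heights<.1 just in front of tank
a=np.radians(10.3);X=np.array([np.cos(a),np.sin(a)]);Y=np.array([-np.sin(a),np.cos(a)])
e=np.array([.4687,.1256]);d=P[...,:2]-e;x=d@X;y=d@Y
for z0,z1 in((.085,.0975),(.07,.085),(.05,.07),(.02,.05)):
    m=(abs(x)<.04)&(y>-.13)&(y<.12)&(P[...,2]>z0)&(P[...,2]<z1)
    if m.sum(): print(z0,z1,m.sum(),"x",np.percentile(x[m],[1,50,99]).round(4),"y",np.percentile(y[m],[1,50,99]).round(4))
```

```text
[[107 107 108 107 108 107 107 107 109 107 107 107 107 107 108 108 107 107 107]
 [108 106 106 107 107 108 107 106 107 107 109 108 107 107 107 108 107 107 107]
 [107 107 107 108 107 106 106 107 108 108 106 107 107 108 108 108 107 108 108]
 [108 109 106 109 107 105 106 105 105 107 105 106 107 107 107 107 107 107 107]
 [106 107 108 106 106  93  94  93  94  94  94  93 106 106 107 108 108 107 108]
 [107 106 108 106  94  94  94  94  93  94  91  94  95 106 105 108 108 106 107]
 [107 108 107  92  94  93  93  95  94  93  93  93  92  94 105 106 107 108 109]
 [107 108 106  95  93  93  92  93  94  93  93  94  95  94  92 106 107 107 108]
 [107 106  94  92  93  93  93  93  93  94  94  93  94  94  94 104 106 108 107]
 [107 107  96  94  94  93  92  93  92  94  93  93  94  94  92 106 106 107 105]
 [108 106  99  93  92  93  93  93  95  93  93  93  92  93  92 106 107 106 107]
 [107 106 101  94  93  93  93  93  93  93  93  93  94  92  95 106 108 107 107]
 [108 106 105  97  93  94  93  93 388  93  92  94  93  93 100 107 107 106 107]
 [108 107 106 103  99  94  92  93  94  94  93  94  93  98 106 106 108 107
[... 1184 characters left out ...]
8 106]
 [103  92  93 103 111 108 110 116 108 108 108 112 104  94  99 101 105]
 [101 101  86  96 104 110 109 110 107 106 105 105  91  89  99 103 112]
 [103 107  91  87  95 100 106 107 108 103 101  95  88  99 102 108 109]
 [108 105 104  95  87  92  98  96  94  95  86  86 101 106 105 105 111]
 [111 102 109 105  95  99  88  91  90  92  91  97 103 104 105 110 110]
 [113 109 113 103 109 101 104  95 100 101 105 107 107 108 106 109 108]]
0.085 0.0975 1047 x [-0.021   0.0044  0.022 ] y [-0.1252  0.0275  0.1172]
0.07 0.085 122 x [0.0156 0.0185 0.0223] y [0.0363 0.0433 0.0505]
0.05 0.07 152 x [0.0158 0.0245 0.0274] y [0.0378 0.0996 0.1196]
0.02 0.05 217 x [0.0241 0.0245 0.0332] y [0.0855 0.0984 0.1196]
```

Run:
```python
from h import *
np.set_printoptions(linewidth=200)
c=dict(np.load("w3.npz"));P=cloud(c)
a=np.radians(10.3);X=np.array([np.cos(a),np.sin(a)]);Y=np.array([-np.sin(a),np.cos(a)])
e=np.array([.4687,.1256]);d=P[...,:2]-e;x=d@X;y=d@Y
m=(abs(x)<.018)&(abs(y)<.13)&(P[...,2]>.088)&(P[...,2]<.0975)
print(np.histogram(y[m],np.arange(-.13,.13,.01)))
m=m&(abs(y)>.01);print("lower plate",np.percentile(x[m],[1,99]),np.percentile(y[m],[1,50,99]))
print((P[154,318:370,2]*1000).round().astype(int));print((y[154,318:370]*1000).round().astype(int))
t=capture("top");save(t,"t3")
Q=cloud(t);d=Q[...,:2]-e;x=d@X;y=d@Y
m=(abs(x)<.018)&(abs(y)<.06)&(Q[...,2]>.086)&(Q[...,2]<.0985)
print(m.sum(),np.percentile(y[m],[2,50,98]) if m.sum() else 0)
```

```text
(array([  0,   0,   0,   0,   0,   0,   0,   0,   0,   0,   0,   0,  70,  43,   0, 366, 158,   0,   0,   0,   0,   0,   0,   0,   0]), array([-1.30000000e-01, -1.20000000e-01, -1.10000000e-01, -1.00000000e-01, -9.00000000e-02, -8.00000000e-02, -7.00000000e-02, -6.00000000e-02, -5.00000000e-02, -4.00000000e-02, -3.00000000e-02,
       -2.00000000e-02, -1.00000000e-02, -5.55111512e-17,  1.00000000e-02,  2.00000000e-02,  3.00000000e-02,  4.00000000e-02,  5.00000000e-02,  6.00000000e-02,  7.00000000e-02,  8.00000000e-02,
        9.00000000e-02,  1.00000000e-01,  1.10000000e-01,  1.20000000e-01]))
lower plate [-0.01761155  0.01780602] [0.02128755 0.02755308 0.03380131]
[ 92 106 107 106 107 108 107 107 108 107 107 108 108 107 108 107 107 108  93  93  93  93  95  92  94  94  93  93  92  94  94  93   0   0   0  -1  -1  -1   1   0  -1  -1   0  -1   1  -1  -1  -1  -3
   0   0   0]
[ 5  5  6  7  8  9 10 11 12 12 13 14 15 16 17 18 19 19 21 22 23 24 25 26 27 28 29 30 31 32 33 34 45 46 47 49 50 51 52 54 55 56 57 59 60 61 62 63 65 66 67 68]
67 [-0.00442247  0.02549715  0.03262409]
```

The lower plate shows at z 0.094 and reaches 34 mm past the eye in +y. With a 42 mm plate that puts the hidden hole about 13 mm towards +y. Now for the pin.

{"method": "apply_moves", "body": {
  "targets": [
    [0.35,0.008,-0.04,0,0,0,0],
    [0.35,0.008,-0.04,0,0,0,0],
    [0.35,0.008,-0.04,0,0,0,0],
    [0.35,0.008,-0.04,0,0,0,0],
    [0.35,0.008,-0.04,0,0,0,0],
    [0.35,0.008,-0.04,0,0,0,0],
    [0.35,0.008,-0.04,0,0,0,0],
    [0.35,0.007,-0.039,0,0,0,0.072],
    [0.35,0,0,0,0,0,0.073],
    [0.35,0,0,0.035,0,0,0],
    [0.35,0,0,0.035,0,0,0],
    [0.35,0,0,0.03,0,0,0],
    [0.35,0,0,0,0,0,0],
    [0.35,0,0,0,0,0,0]
  ]
}}

```text
time_s: 7.12
tcp_pos: [0.4925, -0.1931, 0.1473]
eef_rot: [-180.0, -0.3, 177.0]
contact_force: [0.5, 0.4, 1.2]
gripper_width: 0.0305
gripper_force: 0.0
```

Run:
```python
from h import *
c=capture("wrist");save(c,"w4");P=cloud(c);np.savez("w4.npz",**c)
m=(P[...,2]>.074)&(P[...,2]<.085)&(c["range_z"]>0)&(abs(P[...,1]+.1927)<.03)&(abs(P[...,0]-.49)<.03)
q=P[m];print(m.sum(),cv2.minAreaRect(q[:,:2].astype(np.float32)) if len(q) else 0, q.mean(0))
plan([.4927,-.1927,.076],177)
```

```text
655 ((0.4926771819591522, -0.19247759878635406), (0.017660358920693398, 0.01789131574332714), 86.78419494628906) [ 0.49191059 -0.19242462  0.07892164]
t 7.17 pos [ 0.4938 -0.1932  0.1491] rot [-1.7996e+02 -5.0000e-02  1.7705e+02] w 0.0307 F [-0.1  0.3  0. ]
shift [0.001  0.0005 0.0731] rows 2 per row [0.0005 0.0002 0.0365]
turn deg [-0.04 -0.05  0.05] norm [-0.0005 -0.0005  0.0006] rows 1
```

View pics/w4.png

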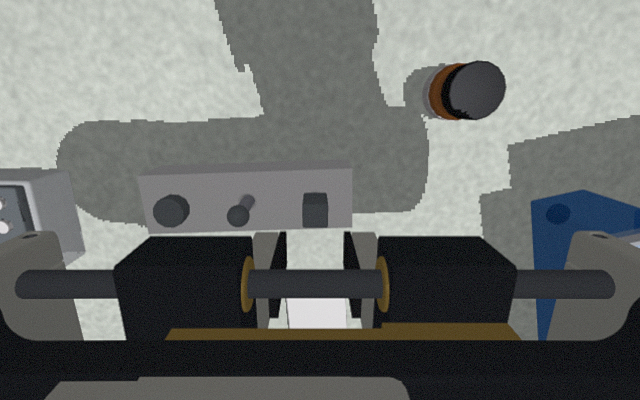

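The close view confirms the square head at pixel (315,210), centred between the fingers. I'll go down and close on it.

{"method": "apply_moves", "body": {
  "targets": [
    [0.35,0,0,0.035,0,0,0],
    [0.35,0,0,0.025,0,0,0],
    [0.35,0,0,0.012,0,0,0],
    [0.35,0,0,0,0,0,0],
    [0.15,0,0,0,0,0,0],
    [0.15,0,0,0,0,0,0],
    [0.15,0,0,0,0,0,0],
    [0.1,0,0,0,0,0,0],
    [0.1,0,0,0,0,0,0],
    [0.1,0,0,0,0,0,0],
    [0.1,0,0,0,0,0,0]
  ],
  "newtons": 10
}}

```text
time_s: 8.08
tcp_pos: [0.4945, -0.1931, 0.0785]
eef_rot: [-180.0, 0.2, 177.1]
contact_force: [-0.0, 1.2, 7.4]
gripper_width: 0.018
gripper_force: 10.0
```

{"method": "apply_moves", "body": {
  "targets": [
    [0.1,0,0,0,0,0,0],
    [0.1,0,0,-0.01,0,0,0],
    [0.1,0,0,-0.02,0,0,0],
    [0.1,0,0,-0.03,0,0,0],
    [0.1,0,0,-0.035,0,0,0],
    [0.1,0,0,-0.035,0,0,0],
    [0.1,0,0,-0.02,0,0,-0.07],
    [0.1,0,0,0,0,0,-0.075],
    [0.1,0,0,0,0,0,0],
    [0.1,0,0,0,0,0,0]
  ]
}}

```text
time_s: 8.92
tcp_pos: [0.4922, -0.1929, 0.227]
eef_rot: [180.0, 0.0, -170.2]
contact_force: [-0.2, -0.2, -0.8]
gripper_width: 0.018
gripper_force: 10.0
```

Run:
```python
from h import *
c=capture("wrist");save(c,"w5");np.savez("w5.npz",**c)
plan([.4687,.1256,.22],-169.7)
s=get_state();Rt=R.from_euler('xyz',s["eef_rot"],degrees=True)
L=(cloud(c)-s["tcp_pos"])@Rt.as_matrix()
m=(abs(L[...,0])<.03)&(abs(L[...,1])<.0075)&(L[...,2]>-.02)&(L[...,2]<.09)&(c["range_z"]>0)
for z in np.arange(-.02,.09,.005):
    k=m&(L[...,2]>=z)&(L[...,2]<z+.005)
    if k.sum()>2: print(z.round(3),k.sum(),L[k][:,0].max().round(4),np.median(L[k],0).round(4))
```

```text
t 8.97 pos [ 0.492  -0.1929  0.2264] rot [ 1.7997e+02 -4.0000e-02 -1.7018e+02] w 0.0179 F [ 0.5 -0.5 -0.9]
shift [-0.0313  0.3178  0.0065] rows 8 per row [-0.0039  0.0397  0.0008]
turn deg [ 0.03 -0.04 -0.48] norm [ 0.0003 -0.0005 -0.0053] rows 1
-0.005 741 0.0105 [ 0.0035  0.0002 -0.001 ]
0.0 173 0.0106 [ 0.0098 -0.0008  0.0018]
0.005 118 0.0105 [0.0098 0.0002 0.0077]
0.01 108 0.0104 [0.0097 0.0001 0.0124]
0.015 97 0.0101 [0.0096 0.0001 0.0176]
0.02 87 0.01 [0.0095 0.0001 0.0224]
0.025 53 0.0099 [0.0094 0.0001 0.0262]
0.035 3 0.0052 [0.0051 0.0001 0.0394]
0.04 30 0.0052 [0.0045 0.0007 0.0425]
0.045 40 0.0052 [0.0043 0.0004 0.047 ]
0.05 39 0.0053 [0.0042 0.     0.0526]
0.055 34 0.0048 [0.0037 0.0004 0.0569]
0.06 35 0.005 [0.004  0.0007 0.0616]
0.065 11 0.0049 [0.004  0.0007 0.0659]
```

View pics/w5.png

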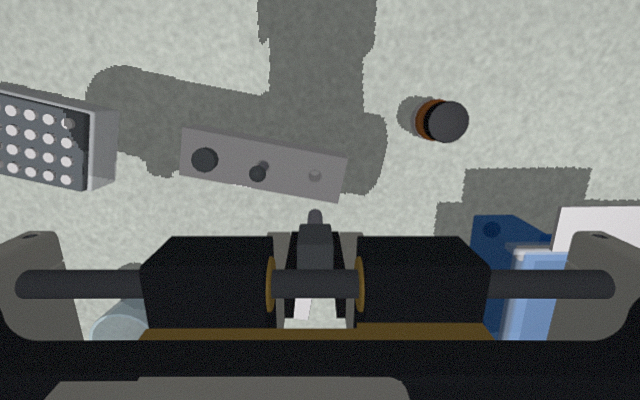

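The pin is upright in the jaws, with its axis at tool x≈0 and its foot 68 mm below the TCP. Now to the eye.

{"method": "apply_moves", "body": {
  "targets": [
    [0.1,-0.004,0.04,0,0,0,0],
    [0.1,-0.004,0.04,0,0,0,0],
    [0.1,-0.004,0.04,0,0,0,0],
    [0.1,-0.004,0.04,0,0,0,0],
    [0.1,-0.004,0.04,0,0,0,0],
    [0.1,-0.004,0.04,0,0,0,0],
    [0.1,-0.004,0.04,0,0,0,0],
    [0.1,-0.003,0.038,0,0,0,-0.005],
    [0.1,0,0,0.015,0,0,0],
    [0.1,0,0,0.015,0,0,0],
    [0.1,0,0,0,0,0,0],
    [0.1,0,0,0,0,0,0]
  ]
}}

```text
time_s: 9.97
tcp_pos: [0.4669, 0.125, 0.1955]
eef_rot: [-179.9, -0.2, -169.6]
contact_force: [-0.8, 0.3, -0.2]
gripper_width: 0.0176
gripper_force: 10.0
```

Run:
```python
from h import *
np.set_printoptions(linewidth=220)
c=capture("wrist");save(c,"w6");np.savez("w6.npz",**c)
plan([.4687,.1256,.16],-169.7)
s=get_state();Rt=R.from_euler('xyz',s["eef_rot"],degrees=True)
P=cloud(c);L=(P-s["tcp_pos"])@Rt.as_matrix()
m=(abs(L[...,0])<.03)&(abs(L[...,1])<.0075)&(L[...,2]>.04)&(L[...,2]<.069)
print("shank",np.median(L[m],0),L[m][:,2].max(),L[m][:,0].max())
k=(P[...,2]<.100)&(P[...,2]>.085)&(abs(L[...,0])<.015)&(abs(L[...,1])<.015)&(c["range_z"]>0)
v,u=np.nonzero(k);print("hole px",len(u),u.min() if len(u) else 0,u.max() if len(u) else 0,v.min() if len(u) else 0,v.max() if len(u) else 0,L[k].min(0),L[k].max(0))
im=cv2.resize(c["frame"][100:240,215:415,::-1],None,fx=4,fy=4,interpolation=cv2.INTER_CUBIC);cv2.imwrite("pics/w6c.png",im)
```

```text
t 10.02 pos [0.4676 0.1251 0.1964] rot [-1.7994e+02 -8.0000e-02 -1.6958e+02] w 0.0179 F [1.2 0.5 0. ]
shift [-0.0013  0.0003  0.0364] rows 1 per row [-0.0013  0.0003  0.0364]
turn deg [-0.06 -0.08  0.12] norm [-0.0006 -0.0008  0.0013] rows 1
shank [0.00531936 0.00011423 0.05431639] 0.06841623621297573 0.006366749492986807
hole px 111 307 321 200 210 [-0.00707095 -0.00569369  0.09655238] [0.00034501 0.00549368 0.10490418]
```

View pics/w6c.png

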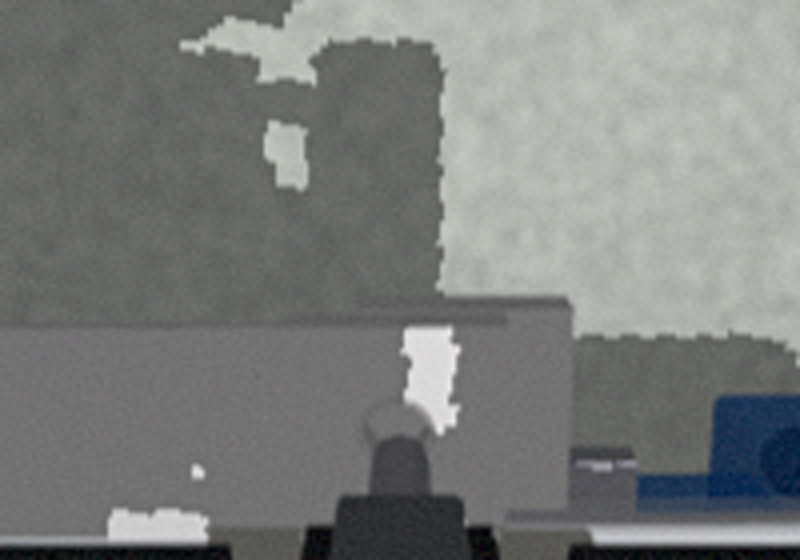

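The pin foot is centred on the eye in y and about 1.2 mm short in tool -x. The lower plate's visible edge again puts its hole about 12 mm towards +y. I'll correct and lower.

{"method": "apply_moves", "body": {
  "targets": [
    [0.1,-0.0012,0,0.006,0,0,0],
    [0.1,0,0,0.006,0,0,0],
    [0.1,0,0,0.004,0,0,0],
    [0.1,0,0,0.003,0,0,0],
    [0.1,0,0,0.003,0,0,0],
    [0.1,0,0,0.002,0,0,0],
    [0.1,0,0,0,0,0,0],
    [0.1,0,0,0,0,0,0]
  ]
}}

```text
time_s: 10.68
tcp_pos: [0.4689, 0.1257, 0.1726]
eef_rot: [-180.0, 0.0, -169.5]
contact_force: [-0.6, -0.3, -0.5]
gripper_width: 0.018
gripper_force: 10.0
```

{"method": "apply_moves", "body": {
  "targets": [
    [0.1,0,0,0.003,0,0,0],
    [0.1,0,0,0.003,0,0,0],
    [0.1,0,0,0.002,0,0,0],
    [0.1,0,0,0,0,0,0],
    [0.1,0,0,0,0,0,0],
    [0.1,0,0,0,0,0,0]
  ]
}}

```text
time_s: 11.18
tcp_pos: [0.4688, 0.1257, 0.1645]
eef_rot: [-180.0, -0.0, -169.5]
contact_force: [0.3, -1.5, -0.7]
gripper_width: 0.0177
gripper_force: 10.0
```

{"method": "apply_moves", "body": {
  "targets": [
    [0.1,0,0.002,0,0,0,0],
    [0.1,0,0.002,0,0,0,0],
    [0.1,0,0.002,0,0,0,0],
    [0.1,0,0.001,0,0,0,0],
    [0.1,0,0,0.001,0,0,0],
    [0.1,0,0,0.001,0,0,0],
    [0.1,0,0,0.0005,0,0,0],
    [0.1,0,0,0,0,0,0],
    [0.1,0,0,0,0,0,0]
  ]
}}

```text
time_s: 11.93
tcp_pos: [0.4679, 0.1329, 0.1625]
eef_rot: [180.0, 0.0, -169.5]
contact_force: [-0.7, -1.8, 5.1]
gripper_width: 0.0178
gripper_force: 10.0
```

Contact on the solid plate: 5 N up at TCP 0.1625. I'll slide +y with light pressure.

{"method": "apply_moves", "body": {
  "targets": [
    [0.1,0,0.001,0,0,0,0],
    [0.1,0,0.001,0,0,0,0],
    [0.1,0,0.001,0,0,0,0],
    [0.1,0,0,0,0,0,0],
    [0.1,0,0,0,0,0,0]
  ]
}}

```text
time_s: 12.35
tcp_pos: [0.467, 0.1358, 0.1619]
eef_rot: [180.0, 0.0, -169.5]
contact_force: [-0.1, -1.3, 0.9]
gripper_width: 0.0179
gripper_force: 10.0
```

{"method": "apply_moves", "body": {
  "targets": [
    [0.1,0,0.0007,0,0,0,0],
    [0.1,0,0.0006,0,0,0,0],
    [0.1,0,0,0,0,0,0],
    [0.1,0,0,0,0,0,0]
  ]
}}

```text
time_s: 12.68
tcp_pos: [0.4667, 0.137, 0.1618]
eef_rot: [180.0, -0.0, -169.5]
contact_force: [0.4, -2.2, 0.1]
gripper_width: 0.0183
gripper_force: 10.0
```

{"method": "apply_moves", "body": {
  "targets": [
    [0.1,0,0.0007,0,0,0,0],
    [0.1,0,0.0006,0,0,0,0],
    [0.1,0,0,0,0,0,0],
    [0.1,0,0,0,0,0,0]
  ]
}}

```text
time_s: 13.02
tcp_pos: [0.4664, 0.1382, 0.1619]
eef_rot: [180.0, -0.0, -169.5]
contact_force: [1.6, -1.5, -1.6]
gripper_width: 0.0176
gripper_force: 10.0
```

The upward force has gone, as the chamfer would cause. I'll press down gently.

{"method": "apply_moves", "body": {
  "targets": [
    [0.1,0,0,0.001,0,0,0],
    [0.1,0,0,0.001,0,0,0],
    [0.1,0,0,0,0,0,0],
    [0.1,0,0,0,0,0,0]
  ]
}}

```text
time_s: 13.35
tcp_pos: [0.4665, 0.1381, 0.16]
eef_rot: [180.0, -0.0, -169.5]
contact_force: [1.2, -1.1, -0.6]
gripper_width: 0.0176
gripper_force: 10.0
```

Free, with no upward force. Going further down.

{"method": "apply_moves", "body": {
  "targets": [
    [0.1,0,0,0.001,0,0,0],
    [0.1,0,0,0.001,0,0,0],
    [0.1,0,0,0.001,0,0,0],
    [0.1,0,0,0,0,0,0],
    [0.1,0,0,0,0,0,0]
  ]
}}

```text
time_s: 13.77
tcp_pos: [0.4665, 0.1381, 0.1569]
eef_rot: [-180.0, -0.0, -169.5]
contact_force: [1.0, -2.2, -2.4]
gripper_width: 0.0182
gripper_force: 10.0
```

{"method": "apply_moves", "body": {
  "targets": [
    [0.1,0,0,0.002,0,0,0],
    [0.1,0,0,0.002,0,0,0],
    [0.1,0,0,0.002,0,0,0],
    [0.1,0,0,0.002,0,0,0],
    [0.1,0,0,0,0,0,0],
    [0.1,0,0,0,0,0,0]
  ]
}}

```text
time_s: 14.27
tcp_pos: [0.4665, 0.1381, 0.1487]
eef_rot: [-180.0, -0.0, -169.5]
contact_force: [2.5, -2.4, -2.1]
gripper_width: 0.0178
gripper_force: 10.0
```

{"method": "apply_moves", "body": {
  "targets": [
    [0.1,0,0,0.002,0,0,0],
    [0.1,0,0,0.002,0,0,0],
    [0.1,0,0,0.002,0,0,0],
    [0.1,0,0,0.002,0,0,0],
    [0.1,0,0,0,0,0,0],
    [0.1,0,0,0,0,0,0]
  ]
}}

```text
time_s: 14.77
tcp_pos: [0.4665, 0.1381, 0.1408]
eef_rot: [-180.0, -0.0, -169.5]
contact_force: [2.7, -3.4, -2.1]
gripper_width: 0.018
gripper_force: 10.0
```

{"method": "apply_moves", "body": {
  "targets": [
    [0.1,0,0,0.0015,0,0,0],
    [0.1,0,0,0.0015,0,0,0],
    [0.1,0,0,0.0005,0,0,0],
    [0.1,0,0,0,0,0,0],
    [0.1,0,0,0,0,0,0]
  ]
}}

```text
time_s: 15.18
tcp_pos: [0.4666, 0.1382, 0.1375]
eef_rot: [180.0, 0.0, -169.5]
contact_force: [2.8, -2.0, -1.4]
gripper_width: 0.0179
gripper_force: 10.0
```

{"method": "apply_moves", "body": {
  "targets": [
    [0.1,0,0,0.0008,0,0,0],
    [0.1,0,0,0,0,0,0],
    [0.1,0,0,0,0,0,0]
  ]
}}

```text
time_s: 15.43
tcp_pos: [0.4666, 0.1382, 0.1368]
eef_rot: [180.0, 0.0, -169.5]
contact_force: [2.3, -2.3, -0.2]
gripper_width: 0.018
gripper_force: 10.0
```

{"method": "apply_moves", "body": {
  "targets": [
    [0.1,0,0,0.0008,0,0,0],
    [0.1,0,0,0,0,0,0],
    [0.1,0,0,0,0,0,0]
  ]
}}

```text
time_s: 15.68
tcp_pos: [0.4669, 0.1382, 0.1365]
eef_rot: [180.0, 0.0, -169.5]
contact_force: [0.7, -2.6, 6.2]
gripper_width: 0.0176
gripper_force: 10.0
```

Seated, with 6 N up at TCP 0.1365. I'll release and rise.

{"method": "apply_moves", "body": {
  "targets": [
    [0.35,0,0,0,0,0,0],
    [0.35,0,0,0,0,0,0],
    [0.35,0,0,0,0,0,0],
    [0.35,0,0,0,0,0,0],
    [0.35,0,0,-0.005,0,0,0],
    [0.35,0,0,-0.02,0,0,0],
    [0.35,0,0,-0.035,0,0,0],
    [0.35,0,0,-0.04,0,0,0],
    [0.35,0,0,0,0,0,0],
    [0.35,0,0,0,0,0,0]
  ]
}}

```text
time_s: 16.52
tcp_pos: [0.4676, 0.139, 0.2387]
eef_rot: [179.9, 0.3, -169.5]
contact_force: [-0.5, -0.2, -1.1]
gripper_width: 0.0306
gripper_force: 0.0
```

Run:
```python
from h import *
c=capture("wrist");save(c,"w7");P=cloud(c)
m=(P[...,2]>.128)&(P[...,2]<.16)&(abs(P[...,1]-.138)<.02)&(abs(P[...,0]-.467)<.025)&(c["range_z"]>0)
q=P[m];q=q[q[:,2]>np.median(q[:,2])-.004]
A=np.c_[q[:,:2]-q[:,:2].mean(0),np.ones(len(q))];s=np.linalg.lstsq(A,q[:,2],rcond=None)[0]
print(m.sum(),cv2.minAreaRect(q[:,:2].astype(np.float32)),"top z",s[2],"tilt deg",np.degrees(s[:2]))
p=(abs(P[...,2]-.108)<.004)&(abs(P[...,1]-.09)<.03)&(abs(P[...,0]-.47)<.012);print("lid z",np.median(P[p][:,2]))
st=get_state();print(st["time_s"],st["tcp_pos"],st["gripper_width"],st["contact_force"])
```

```text
530 ((0.4652995765209198, 0.1379091739654541), (0.017280038446187973, 0.017659559845924377), 10.83823299407959) top z 0.13695271643872306 tilt deg [2.13334754 0.9133746 ]
lid z 0.10716481802691039
16.5667 [0.46665157 0.13839854 0.23690855] 0.030518322440551627 [-1.03225063 -0.54425707 -1.30226588]
```

View pics/w7.png

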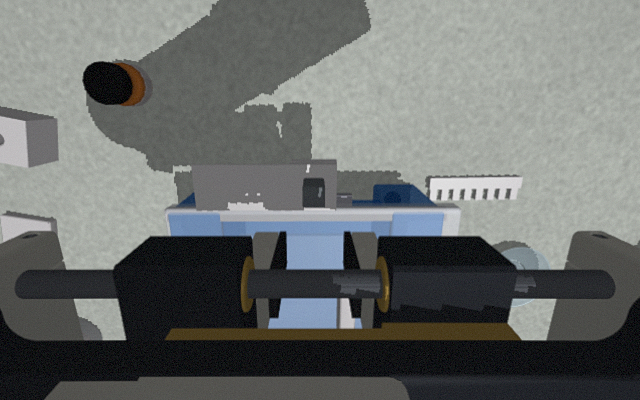

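The picture shows the pin head at pixel (314,192). Its top is 29.8 mm above the knuckle, so it is seated and upright, and the gripper is clear. Handing in.

```bash
python3 -c "
from plant import close_job
print(close_job())"
```

```text
the job is handed in; nothing more can be done
None
```

The lid is shut and the square-headed pin is threaded down through both knuckles with its head sitting on the lid's knuckle. The pin is released and the gripper clear; I handed the job in at about 16.6 s, with no verdict returned.

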